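Index the blue sample carousel

ROBOT

A 6-joint arm with a two-finger parallel gripper is mounted at the origin on a cart in front of the work surface, level with it; the furniture and walls round the work are solid. World frame = base frame: x ahead of the robot, y to its left, z up, the work surface at z = 0. Lengths are in m, angles in rad, forces in N, time in s.
With the tool pointing down it reaches from about 0.35 to 0.975 m from the base axis. Payload 4.9 kg.
Tool frame: the origin (TCP) lies on the mounting face of the last link; the fingertips stand 173 mm ahead of it and the grasp point (between the pads) lies 155 mm ahead of it; y points along the fingers, x is the direction in which the jaws open and shut, and the axes are right-handed (so a half turn about y gives the same grasp; the last joint's range is limited). The gripper opens to 85 mm and grips with 20 to 120 N. Pads are 22 mm wide; open, the fingers measure 114 mm over their backs; the gripper's body (76 mm by 85 mm) begins 54 mm behind the grasp point. The pads swing forward as they close: fully open they stand 13 mm farther back than shut.
Start: joints at [1.173, 0.053, 1.613, -0, 1.476, -0.119], TCP at [0.172, 0.601, 0.405] pointing down, gripper open.
Joint ranges: [-3.01, 3.01], [-1.01, 2.22], [0.06, 2.58], [-1.02, 4.17], [0.09, 2.62], [-3.14, 3.14]. Speed limits (rad/s): [2.57, 2.57, 3.14, 3.14, 3.14, 3.14].

INTERFACE

Orientations are given as a unit quaternion [w, x, y, z].
In Python, from plant import manip gives the robot as it stands. The module is installed in compiled form; this text tells all that it offers.
- The arm moves only by the tool carry_out, never from a script. Its argument "moves" is one flat list of numbers, 7 for each row, row after row: the turn, a rotation vector about the world's x, y, z in rad, then the shift along the world's x, y, z in cm, then the finger opening in cm, from 0 to 8.54. In form: [wx, wy, wz, tx, ty, tz, hand, wx, wy, wz, tx, ty, tz, hand, ...]. A call has 1 to 20 rows; each row shifts and turns the commanded pose from where the row before left it; what a row does not reach is not made up. A row lasts 1/8 s, in which the tool goes at most 62.5 mm and 10.7 degrees, less where a joint would pass 70% of its speed; a pose out of reach is approached as far as the arm can. A call is refused whole if a number of a shift passes 6.25 or a number of a turn 0.188, either way. A call with a gripper value outside its range is refused whole. The fingers move at their own pace and stop on an object; the grip force is fixed at half the most. Time passes only in rows, so rows that do not move let the fingers close. It gives the time, the measured TCP pose, the force and the opening at its end, in the units of the state.
- manip.state(): the state, without advancing time (a new reading comes with each control period).
- manip.grab_frame(name): name is "scene" or "top"; returns a dict with "img" (384x512x3 uint8, red, green, blue), "range_z" (384x512 float32, m along the optical axis (not along the pixel's ray), 0 where there is no reading), "fovy" (degrees; the focal length in pixels is half the picture's height over the tangent of half this angle, whatever the lens; pixels are square), "cx", "cy" (the principal point, pixels), "k1" (the pictures are not rectified: a ray, as slopes to the right and down, at radius r is drawn at 1 + k1 r^2 times it, then the intrinsics apply), "rvec" (rotation vector, rad) and "tvec" (3), from world to camera coordinates, as OpenCV has them. Camera axes: x right, y down, z forward; pixel columns grow to the right and rows downward; lengths in m; the calibration is good to about 2 mm. A picture is of the moment at which its call begins.
- manip.job_done(): hands the job in, once; it reports no verdict.
The state is a dict: "time": time; "joint_pos": joint angles; "joint_vel": joint speeds; "joint_efforts": joint torques, N m; "tool_pos": TCP position; "tool_rot": TCP orientation; "contact_force": force on the tool from outside, world axes, zero at the start; "ft_torque": the same for the moment, N m; "gripper_width": opening from 0.0 (shut) to 1.0 (fully open).
Only numpy, scipy, OpenCV 4.12 (cv2) and the standard library are available. Lean on these libraries where they do the work, as an engineer would, in place of code of your own. Each camera call takes 0.05 s, during which the arm holds its last target. There are 200 camera calls.

TASK

Get the blue sample carousel ready for loading: turn its plate, for example by pushing one of the steel pegs on its rim round with closed fingers, until the notch in its edge faces the yellow block on its own black base, and let go. Leave the white carousel as it is.

Things in the scene. Friction and masses are not known exactly. Their poses are not given: they have to be found in the camera images.
- blue_plate: Blue round plate, 130 mm across, 12 mm thick, on a fixed black base 168 mm across. Origin on its vertical spindle, 14 mm above the worktop; +x points to the notch, z up. Four upright steel pegs, 12 mm thick, stand on it 53 mm from the spindle, at +-45 and +-135 degrees from the notch, from 26 to 56 mm above the worktop. Turns either way with slight drag (1 to 2 N at a peg), stays where left.
- blue_notch (a point): Point in the blue plate's notch (a slot 14 mm wide, 15 mm deep in the rim), 60 mm from the spindle, level with the plate's top face, 26 mm above the worktop; goes round with the plate. At the spindle a silver hub, 28 mm across, reaches 35 mm above the worktop; the dark wells are flat and empty.
- blue_mark (a point): Fixed point where the notch point should come: 60 mm from the blue carousel's spindle, 26 mm above the worktop, towards the yellow block on its base. The block (14 mm radially, 10 mm wide, top 23 mm above the worktop) stands just outside the plate, 67 to 82 mm from the spindle.
- white_notch (a point): Notch of the white carousel, a bystander of the same build and sizes but with a white plate, not to be turned; the point lies 60 mm from its spindle, 26 mm above the worktop.
Mind the look-alikes: they are no part of the job. Leave any orange look-alike of the part that bears blue_plate alone.

How it is judged:
By the outcome, as a careful person would: the job done as asked, in the order asked, and still so for the second after the job is handed in, with the robot touching nothing.
It also fails if it takes over 45 s, if anything falls off the work surface, if the arm or the gripper's body presses on something with over 40 N, if the wrist force passes 120 N, or if a joint passes its speed limit or range.

## Working session

There is one attempt and no reset: what is moved stays moved. The work goes in short steps, Python scripts to look and compute and a tool call to move; the robot and the scene stay as the last step left them, time stands still between calls to the robot, and variables do not carry over. Pictures are saved under pics/ and viewed, and the job is handed in when it is done.

Besides the shell and the picture viewer there is one more tool, called in YAML: its name, and indented under it one key for each argument. carry_out: Moves the arm, as the interface text tells. Its arguments: {"type":"object","properties":{"moves":{"type":"array","items":{"type":"number"}}},"required":["moves"]}

```bash
mkdir -p pics; cat > h.py <<'E'
import numpy as np, cv2
from plant import manip
def grab(n): return manip.grab_frame(n)
def cam(f):
    h,w=f["img"].shape[:2]; fl=h/2/np.tan(np.radians(f["fovy"])/2)
    K=np.array([[fl,0,f["cx"]],[0,fl,f["cy"]],[0,0,1]]); D=np.array([f["k1"],0,0,0.])
    R=cv2.Rodrigues(np.array(f["rvec"],float))[0]; return K,D,R,np.array(f["tvec"],float).ravel()
def toplane(f,px,z):
    K,D,R,t=cam(f); px=np.array(px,float).reshape(-1,1,2)
    n=cv2.undistortPoints(px,K,D).reshape(-1,2)
    d=np.c_[n,np.ones(len(n))]@R; c=-R.T@t
    return c+d*((z-c[2])/d[:,2])[:,None]
def proj(f,P):
    K,D,R,t=cam(f); return cv2.projectPoints(np.array(P,float).reshape(-1,1,3),np.array(f["rvec"],float),t,K,D)[0].reshape(-1,2)
def save(n,img): cv2.imwrite("pics/"+n,img[:,:,::-1])
E
python3 - <<'E'
from h import *
for n in("scene","top"):
    f=grab(n); save(n+"1.png",f["img"]); K,D,R,t=cam(f); print(n,K[0,0],f["k1"],-R.T@t)
print(manip.state())
E
```

```text
scene 471.0551335214528 -0.10874455692219412 [-0.35929415 -0.52703741  1.07689767]
top 454.4372905731689 -0.10425296840369473 [ 0.26998107 -0.0904168   1.28642635]
{'time': 0.1, 'joint_pos': array([ 1.17300030e+00,  5.33068832e-02,  1.61413651e+00, -9.30251210e-06,
        1.47602111e+00, -1.19016518e-01]), 'joint_vel': array([-0.00041721, -0.00212773, -0.00325521,  0.00049609,  0.00163715,
        0.00026166]), 'joint_efforts': array([-9.84335088e-05, -3.94903028e+01, -3.71363497e+01, -1.49230427e-04,
        3.85073581e-03,  1.21732231e-05]), 'tool_pos': array([0.17190646, 0.60064553, 0.40358777]), 'tool_rot': array([-0.56428378,  0.56495513,  0.42511078, -0.4262515 ]), 'contact_force': array([ 0.46399436,  0.09235038, -0.32500896]), 'ft_torque': array([ 0.00396785, -0.07130666, -0.00301817]), 'gripper_width': 1.0018051191442836}
```

View pics/scene1.png

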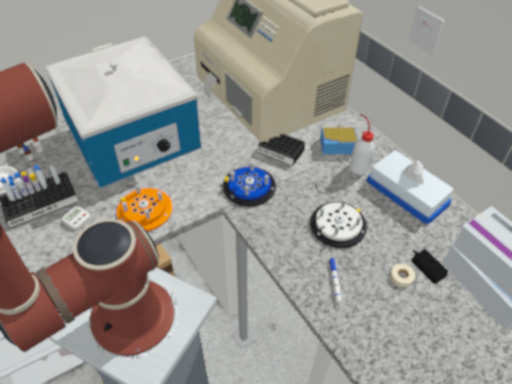

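View pics/top1.png

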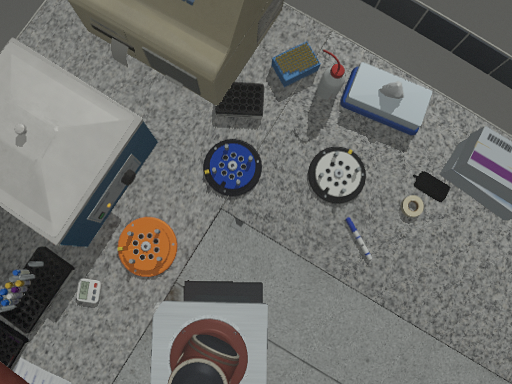

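The top view shows three candidates: blue plate at (232,166), white at (337,175), orange look-alike at (147,246). I choose blue at (232,166) and check it in a close crop.

```bash
python3 - <<'E'
from h import *
f=grab("top"); c=f["img"][130:205,195:270]; a=cv2.resize(c,(560,560),interpolation=cv2.INTER_CUBIC); save("crop1.png",a)
g=grab("scene"); save("crop2.png",cv2.resize(g["img"][155:215,215:285],(700,600),interpolation=cv2.INTER_CUBIC))
for n,F,box in(("top",f,(130,205,195,270)),("scene",g,(155,215,215,285))):
    hsv=cv2.cvtColor(F["img"],cv2.COLOR_RGB2HSV)
    for nm,lo,hi in(("blue",(105,120,60),(130,255,255)),("yel",(20,120,100),(35,255,255))):
        m=cv2.inRange(hsv,lo,hi); k=np.zeros_like(m); k[box[0]:box[1],box[2]:box[3]]=255; m&=k
        for ct in cv2.findContours(m,cv2.RETR_EXTERNAL,cv2.CHAIN_APPROX_NONE)[0]:
            if len(ct)>3:
                mm=np.argwhere(cv2.drawContours(m*0,[ct],-1,255,-1))[:,::-1].mean(0)
                h=cv2.convexHull(ct); (x,y),r=cv2.minEnclosingCircle(h); z=.026 if nm=="blue" else .023
                e=cv2.fitEllipse(h) if len(h)>5 else None
                print(n,nm,mm,len(ct),(x,y),r,e,toplane(F,e[0] if e and nm=="blue" else mm,z))
E
```

```text
top blue [232.39606396 165.76814268] 145 (232.1260223388672, 165.64376831054688) 23.162477493286133 ((232.11940002441406, 165.6824493408203), (45.719608306884766, 46.14661407470703), 60.60956573486328) [[ 0.53120641 -0.05182012  0.026     ]]
top yel [206.5 171. ] 12 (206.5, 171.0) 2.5000998973846436 ((206.5, 171.0), (3.4071269035339355, 5.512847423553467), 58.28252410888672) [[0.51454568 0.02027355 0.023     ]]
scene blue [249.33703704 183.9       ] 135 (249.0, 182.0) 22.203702926635742 ((249.21852111816406, 183.31997680664062), (33.43303680419922, 44.38447189331055), 89.00709533691406) [[ 0.5238517  -0.05615225  0.026     ]]
scene yel [226.0625 178.8125] 13 (226.0, 178.5) 2.6926822662353516 None [[0.50947166 0.01798659 0.023     ]]
```

View pics/crop1.png

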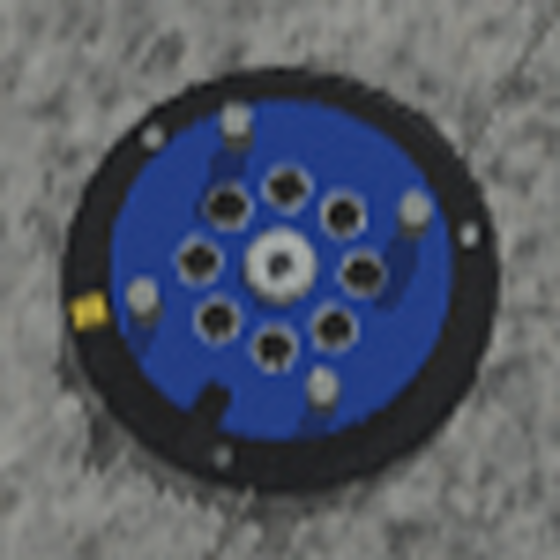

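View pics/crop2.png

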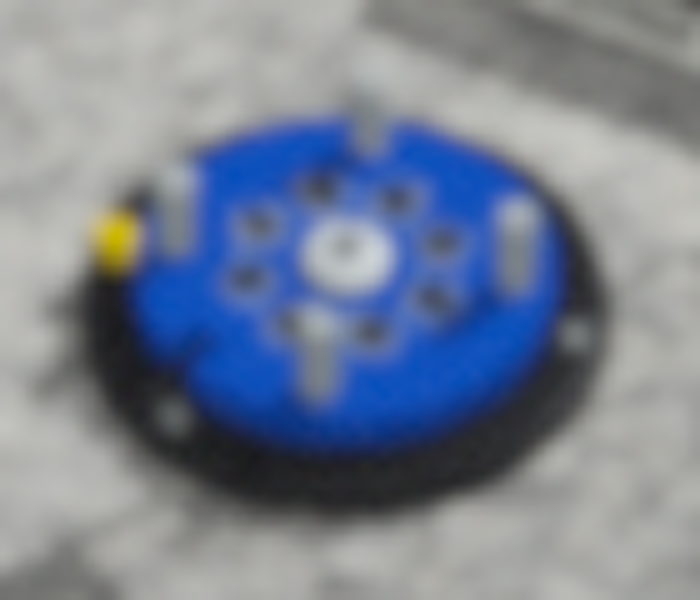

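```bash
python3 - <<'E'
from h import *
f=grab("top"); s=75/560
C=np.array([.5312,-.0518])
P=lambda u,v:(195+u*s-.5+.5*s,130+v*s-.5+.5*s)
for n,u,v,z in(("notch",212,395,.026),("yel",88,311,.023),("hub",280,263,.035),("pegL",142,290,.056),("pegT",236,118,.056),("pegR",415,206,.056),("pegB",322,382,.056)):
    w=toplane(f,[P(u,v)],z)[0]; d=w[:2]-C; print(n,w.round(4),np.hypot(*d).round(4),np.degrees(np.arctan2(d[1],d[0])).round(1))
s=manip.state(); 
from scipy.spatial.transform import Rotation as Ro
print(Ro.from_quat(np.roll(s["tool_rot"],-1)).as_matrix().round(3))
E
```

```text
notch [ 0.4824 -0.0276  0.026 ] 0.0545 153.6
yel [0.5139 0.0207 0.023 ] 0.0745 103.4
hub [ 0.5319 -0.0519  0.035 ] 0.0007 -5.7
pegL [ 0.516  -0.0019  0.056 ] 0.0522 107.0
pegT [ 0.5822 -0.0344  0.056 ] 0.0539 18.8
pegR [ 0.5505 -0.1019  0.056 ] 0.0537 -69.0
pegB [ 0.4832 -0.0693  0.056 ] 0.0511 -159.9
[[ 0.275 -0.    -0.961]
 [ 0.961 -0.001  0.275]
 [-0.001 -1.     0.   ]]
```

```bash
python3 - <<'E'
from h import *
A=np.array([.172,.601]);B=np.array([.483,-.069])
for n in("top","scene"):
    f=grab(n);K,D,R,t=cam(f);h,w=f["range_z"].shape
    uv=np.stack(np.meshgrid(np.arange(w),np.arange(h)),-1).reshape(-1,1,2).astype(float)
    nn=cv2.undistortPoints(uv,K,D).reshape(-1,2); Z=f["range_z"].reshape(-1)
    P=(np.c_[nn,np.ones(len(nn))]*Z[:,None]-t)@R; P=P[Z>0]
    s=np.clip((P[:,:2]-A)@(B-A)/((B-A)@(B-A)),0,1); d=np.hypot(*(P[:,:2]-A-s[:,None]*(B-A)).T)
    for lo in np.arange(0,1,.1):
        print(n,lo.round(1),[P[(s>=lo)&(s<=lo+.1)&(d<r),2].max().round(3) if ((s>=lo)&(s<=lo+.1)&(d<r)).any() else None for r in(.05,.1,.15)])
E
```

```text
top 0.0 [np.float64(0.107), np.float64(0.108), np.float64(0.108)]
top 0.1 [np.float64(0.107), np.float64(0.107), np.float64(0.107)]
top 0.2 [np.float64(0.102), np.float64(0.24), np.float64(0.244)]
top 0.3 [np.float64(0.243), np.float64(0.251), np.float64(0.258)]
top 0.4 [np.float64(0.244), np.float64(0.25), np.float64(0.26)]
top 0.5 [np.float64(0.061), np.float64(0.243), np.float64(0.252)]
top 0.6 [np.float64(0.058), np.float64(0.117), np.float64(0.244)]
top 0.7 [np.float64(0.007), np.float64(0.01), np.float64(0.01)]
top 0.8 [np.float64(0.016), np.float64(0.022), np.float64(0.022)]
top 0.9 [np.float64(0.06), np.float64(0.061), np.float64(0.061)]
scene 0.0 [np.float64(0.109), np.float64(0.11), np.float64(0.11)]
scene 0.1 [np.float64(0.108), np.float64(0.108), np.float64(0.108)]
scene 0.2 [np.float64(0.103), np.float64(0.242), np.float64(0.244)]
scene 0.3 [np.float64(0.243), np.float64(0.251), np.float64(0.259)]
scene 0.4 [np.float64(0.243), np.float64(0.251), np.float64(0.26)]
scene 0.5 [np.float64(0.058), np.float64(0.242), np.float64(0.25)]
scene 0.6 [np.float64(0.061), np.float64(0.122), np.float64(0.244)]
scene 0.7 [np.float64(0.009), np.float64(0.014), np.float64(0.014)]
scene 0.8 [np.float64(0.013), np.float64(0.025), np.float64(0.025)]
scene 0.9 [np.float64(0.06), np.float64(0.06), np.float64(0.061)]
```

carry_out:
  moves: [0,0,0,0,0,5,2.6,0,0,0,0,0,5,2.6,0,0,0.038,1.93,-4.19,0,2.6,0,0,0.038,1.93,-4.19,0,2.6,0,0,0.038,1.93,-4.19,0,2.6,0,0,0.038,1.93,-4.19,0,2.6,0,0,0.038,1.93,-4.19,0,2.6,0,0,0.038,1.93,-4.19,0,2.6,0,0,0.038,1.93,-4.19,0,2.6,0,0,0.038,1.93,-4.19,0,2.6,0,0,0.038,1.93,-4.19,0,2.6,0,0,0.038,1.93,-4.19,0,2.6,0,0,0.038,1.93,-4.19,0,2.6,0,0,0.038,1.93,-4.19,0,2.6,0,0,0.038,1.93,-4.19,0,2.6,0,0,0.038,1.93,-4.19,0,2.6,0,0,0.038,1.93,-4.19,0,2.6,0,0,0.038,1.93,-4.19,0,2.6]

```text
time: 2.6
tool_pos: [0.4811, -0.0711, 0.5049]
tool_rot: [-0.411, 0.411, 0.575, -0.575]
contact_force: [1.1, 0.9, 0.3]
gripper_width: 0.304
```

carry_out:
  moves: [0,0,0,0,0,-5,2.6,0,0,0,0,0,-5,2.6,0,0,0,0,0,-5,2.6,0,0,0,0,0,-3,2.6,0,0,0,0,0,0,2.6,0,0,0,0,0,0,2.6]

```text
time: 3.35
tool_pos: [0.4813, -0.0697, 0.3265]
tool_rot: [-0.41, 0.412, 0.575, -0.575]
contact_force: [0.3, 0.2, -0.2]
gripper_width: 0.306
```

```bash
cat > s.py <<'E'
from h import *
from scipy.spatial.transform import Rotation as Ro
import sys
s=manip.state(); M=Ro.from_quat(np.roll(s["tool_rot"],-1)).as_matrix()
print(s["time"],s["tool_pos"].round(4),"x ang",np.degrees(np.arctan2(M[1,0],M[0,0])).round(1),"y",M[:,1].round(3),s["contact_force"].round(1),s["gripper_width"],s["joint_pos"].round(2))
if len(sys.argv)>1:
    a=cv2.resize(grab("top")["img"][120:215,185:280],(400,400),interpolation=cv2.INTER_CUBIC)
    b=cv2.resize(grab("scene")["img"][145:225,210:290],(400,400),interpolation=cv2.INTER_CUBIC)
    save(sys.argv[1],np.hstack([a,b]))
E
python3 s.py v1.png
```

```text
3.35 [ 0.4813 -0.0697  0.3265] x ang 108.9 y [ 0.002 -0.001 -1.   ] [ 0.3  0.2 -0.2] 0.3056860674366209 [-0.3  -0.23  2.01 -0.    1.36 -2.2 ]
```

View pics/v1.png

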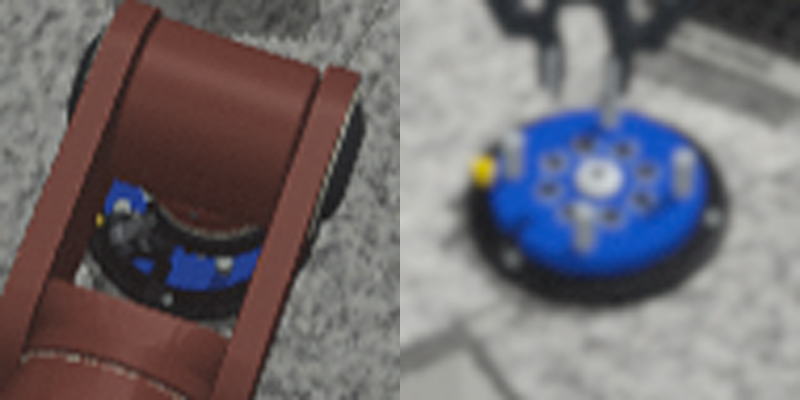

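carry_out:
  moves: [0,0,0,0,0,-4,2.6,0,0,0,0,0,-3.5,2.6,0,0,0,0,0,-0.7,2.6,0,0,0,0,0,0,2.6]

```text
time: 3.95
tool_pos: [0.4814, -0.0697, 0.244]
tool_rot: [-0.411, 0.412, 0.575, -0.575]
contact_force: [0.7, 0.9, 0.2]
gripper_width: 0.302
```

```bash
python3 s.py v2.png; python3 -c "
from h import *
f=grab('scene')
a=np.radians(109);u=np.array([np.cos(a),np.sin(a),0])
for P in ([.4813,-.07,.07],[.481,-.069,.056]):
  for d in(-.013,0,.013): print(P,d,((proj(f,np.array(P)+d*u)[0]-[210,145])*5+[400,0]).round())"
```

```text
3.95 [ 0.4814 -0.0697  0.244 ] x ang 108.9 y [ 0.002 -0.    -1.   ] [0.7 0.9 0.2] 0.30190013704998175 [-0.3  -0.12  2.07  0.    1.2  -2.2 ]
[0.4813, -0.07, 0.07] -0.013 [605. 197.]
[0.4813, -0.07, 0.07] 0 [583. 194.]
[0.4813, -0.07, 0.07] 0.013 [561. 192.]
[0.481, -0.069, 0.056] -0.013 [603. 213.]
[0.481, -0.069, 0.056] 0 [581. 210.]
[0.481, -0.069, 0.056] 0.013 [560. 208.]
```

View pics/v2.png

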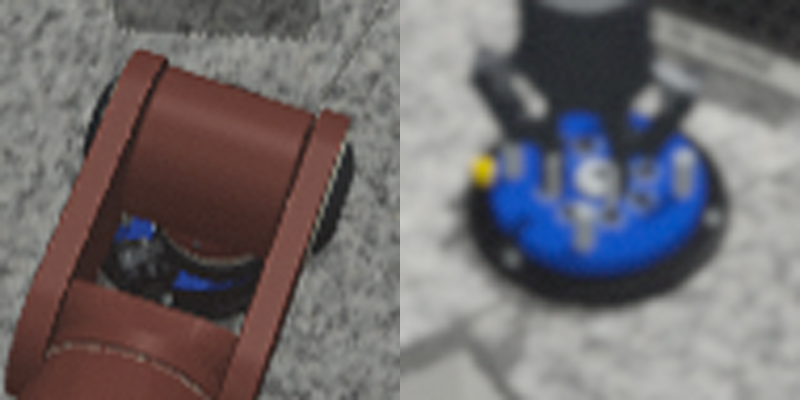

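carry_out:
  moves: [0,0,0,0,0,-1.2,2.6,0,0,0,0,0,-1.2,2.6,0,0,0,0,0,-1.0,2.6,0,0,0,0,0,0,2.6,0,0,0,0,0,0,1.4,0,0,0,0,0,0,1.4,0,0,0,0,0,0,1.4]

```text
time: 4.97
tool_pos: [0.481, -0.0696, 0.2091]
tool_rot: [-0.411, 0.412, 0.575, -0.575]
contact_force: [0.5, -0.6, -0.2]
gripper_width: 0.163
```

```bash
python3 s.py v3.png
```

```text
4.975 [ 0.481  -0.0696  0.2091] x ang 108.9 y [ 0.001 -0.    -1.   ] [ 0.5 -0.6 -0.2] 0.16319387322878562 [-0.3  -0.07  2.08 -0.    1.13 -2.2 ]
```

View pics/v3.png

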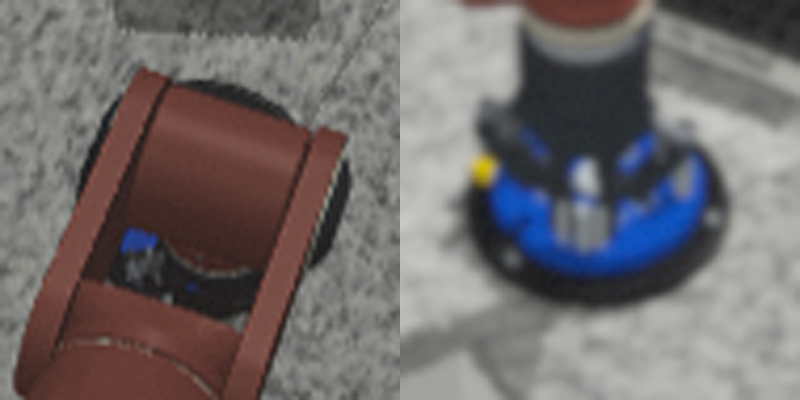

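The right panel shows the peg between the pads at (582,215), with the yellow block at (483,172). The pads are just clear of the plate, so I turn it clockwise along the arc.

carry_out:
  moves: [0,0,-0.0736,-0.11,0.37,0,1.4,0,0,-0.0736,-0.085,0.38,0,1.4,0,0,-0.0736,-0.06,0.39,0,1.4,0,0,-0.0736,-0.03,0.39,0,1.4,0,0,-0.0736,0,0.39,0,1.4,0,0,-0.0736,0.03,0.39,0,1.4,0,0,-0.0736,0.06,0.385,0,1.4,0,0,-0.0736,0.085,0.38,0,1.4,0,0,-0.0736,0.11,0.375,0,1.4,0,0,-0.0736,0.14,0.365,0,1.4,0,0,-0.0736,0.165,0.35,0,1.4,0,0,-0.0736,0.19,0.34,0,1.4,0,0,0,0,0,0,1.4,0,0,0,0,0,0,1.4]

```text
time: 6.82
tool_pos: [0.4858, -0.0245, 0.2088]
tool_rot: [-0.617, 0.618, 0.345, -0.344]
contact_force: [-0.6, -0.7, -1.1]
gripper_width: 0.162
```

```bash
python3 s.py v4.png
```

```text
6.825 [ 0.4858 -0.0245  0.2088] x ang 58.3 y [ 0.  0. -1.] [-0.6 -0.7 -1.1] 0.16199531976693327 [-0.2  -0.07  2.08  0.    1.13 -1.22]
```

View pics/v4.png

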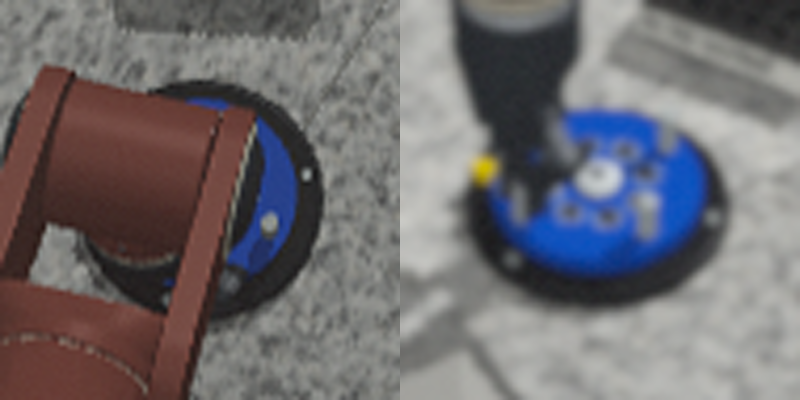

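carry_out:
  moves: [0,0,0,0,0,0,2.6,0,0,0,0,0,0,2.6,0,0,0,0,0,2,2.6,0,0,0,0,0,4,2.6,0,0,0,0,0,5,2.6,0,0,0,0,0,5,2.6,0,0,0,-0.5,-5,0,2.6,0,0,0,-0.5,-5,0,2.6,0,0,0,-0.5,-5,0,2.6,0,0,0,-0.5,-5,0,2.6,0,0,0,-0.5,-5,0,2.6,0,0,0,-0.5,-5,0,2.6,0,0,0,0,0,0,2.6]

```text
time: 8.55
tool_pos: [0.4551, -0.3272, 0.3686]
tool_rot: [-0.618, 0.618, 0.343, -0.343]
contact_force: [0.0, 0.3, -0.4]
gripper_width: 0.306
```

```bash
python3 s.py; python3 - <<'E'
from h import *
f=grab("top"); save("crop3.png",cv2.resize(f["img"][130:205,195:270],(560,560),interpolation=cv2.INTER_CUBIC)); save("full3.png",f["img"])
E
```

```text
8.55 [ 0.4551 -0.3272  0.3686] x ang 58.0 y [-0. -0. -1.] [ 0.   0.3 -0.4] 0.3064966709373886 [-0.76 -0.08  1.8  -0.    1.42 -1.77]
```

View pics/crop3.png

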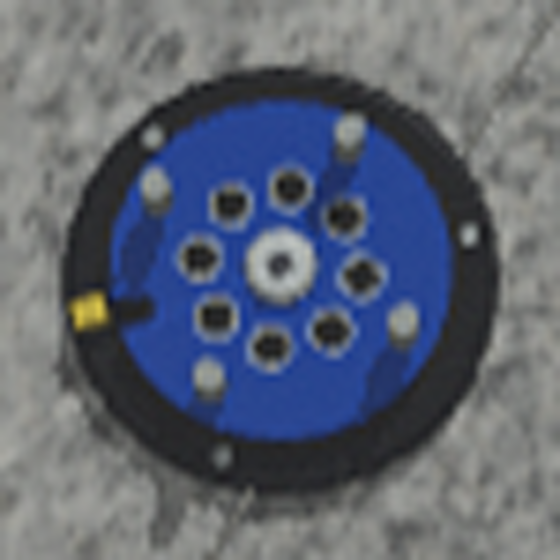

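View pics/full3.png

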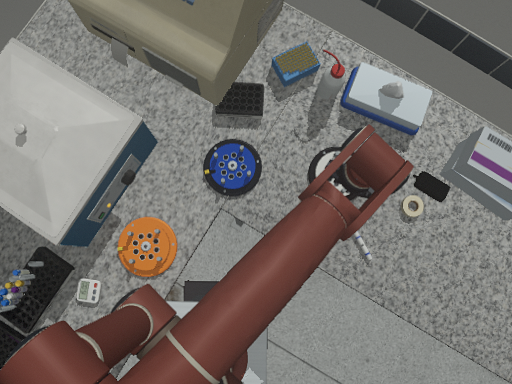

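```bash
cat > m.py <<'E'
from h import *
C=np.array([.5315,-.0518]); s=75/560
f=grab("top"); im=f["img"]; hsv=cv2.cvtColor(im,cv2.COLOR_RGB2HSV)
vv,uu=np.mgrid[135:200,200:265]; uv=np.c_[uu.ravel(),vv.ravel()].astype(float)
def pol(z): 
    d=toplane(f,uv,z)[:,:2]-C; return np.hypot(*d.T),np.degrees(np.arctan2(d[:,1],d[:,0]))
px=im[135:200,200:265].reshape(-1,3).astype(float); H=hsv[135:200,200:265].reshape(-1,3)
r,a=pol(.026); dark=np.clip((px[:,0:3].max(1)*-1+110)/60,0,1)
# blueness-weighted deficit
w=np.clip(120-px[:,2],0,70); k=(r>.051)&(r<.061)&(abs((a-103+180)%360-180)<14)
print("notch",(w[k]*a[k]).sum()/w[k].sum(),k.sum())
r,a=pol(.023); w=np.clip(px[:,0]-px[:,2]-20,0,None); k=(r>.062)&(r<.086)&(abs(a-103)<14); print("yellow",(w[k]*a[k]).sum()/w[k].sum(),(w[k]*r[k]).sum()/w[k].sum())
E
python3 m.py; python3 - <<'E'
from h import *
f=grab("top"); s=75/560; C=np.array([.5315,-.0518])
for n,u,v,z,o in(("notch",135,309,.026,0),("yel",88,311,.023,0),("hub",280,263,.035,0),("pegL",155,182,.056,45),("pegT",349,128,.056,135),("pegR",404,316,.056,-135),("pegB",209,370,.056,-45)):
    w=toplane(f,[(195+u*s-.43,130+v*s-.43)],z)[0]; d=w[:2]-C; print(n,w.round(4),np.hypot(*d).round(4),((np.degrees(np.arctan2(d[1],d[0]))+o)%360).round(1))
E
```

```text
notch 104.37303052118442 37
yellow 103.60842797754462 0.07431944192419206
notch [0.5146 0.0027 0.026 ] 0.057 107.3
yel [0.5139 0.0207 0.023 ] 0.0746 103.7
hub [ 0.5319 -0.0519  0.035 ] 0.0004 348.5
pegL [ 0.557  -0.0052  0.056 ] 0.0531 106.4
pegT [ 0.5795 -0.0766  0.056 ] 0.0541 107.7
pegR [ 0.5088 -0.0989  0.056 ] 0.0523 109.2
pegB [ 0.4866 -0.0276  0.056 ] 0.051 106.7
```

```bash
cat > m2.py <<'E'
from h import *
C=np.array([.5315,-.0518])
f=grab("top"); im=f["img"].astype(np.float32)
A=np.radians(np.arange(80,130,.5)); Rr=np.arange(.053,.0625,.001)
def samp(A,Rr,z,C=C):
    P=np.array([[C[0]+r*np.cos(a),C[1]+r*np.sin(a),z] for r in Rr for a in A]); q=proj(f,P).astype(np.float32)
    return cv2.remap(im,q[:,0].reshape(len(Rr),-1),q[:,1].reshape(len(Rr),-1),cv2.INTER_CUBIC).mean(0)
def mid(p,A):
    h=(p.max()+np.median(p))/2; i=np.where(p>h)[0]; return np.degrees(A[i[0]]),np.degrees(A[i[-1]]),np.degrees(A[[i[0],i[-1]]].mean())
p=samp(A,Rr,.026); print("notch",mid(-p[:,2],A))
p=samp(A,np.arange(.069,.08,.001),.023); print("yellow",mid(p[:,0]-p[:,2],A))
E
python3 m2.py
```

```text
notch (np.float64(103.5), np.float64(111.5), np.float64(107.5))
yellow (np.float64(99.5), np.float64(107.5), np.float64(103.5))
```

carry_out:
  moves: [0,0,0,0.5,5,0,2.6,0,0,0,0.5,5,0,2.6,0,0,0,0.5,5,0,2.6,0,0,0,0.5,5,0,2.6,0,0,0,0.5,5,0,2.6,0,0,0,0.5,5,0,2.6,0,0,0,0,0,0,2.6,0,0,0,0,0,-5,2.6,0,0,0,0,0,-5,2.6,0,0,0,0,0,-3,2.6,0,0,0,0,0,-2,2.6,0,0,0,0,0,-1,2.6,0,0,0,0,0,0,1.4,0,0,0,0,0,0,1.4,0,0,0,0,0,0,1.4]

```text
time: 10.62
tool_pos: [0.4862, -0.0247, 0.2098]
tool_rot: [-0.617, 0.618, 0.345, -0.344]
contact_force: [-0.3, -0.3, -0.5]
gripper_width: 0.164
```

carry_out:
  moves: [0,0,-0.024,0.06,0.1,0,1.4,0,0,-0.023,0.07,0.1,0,1.4,0,0,-0.023,0.07,0.11,0,1.4,0,0,0,0,0,0,1.4,0,0,0,0,0,0,1.4]

```text
time: 11.25
tool_pos: [0.4877, -0.0213, 0.2086]
tool_rot: [0.63, -0.629, -0.322, 0.322]
contact_force: [1.0, -0.4, 0.1]
gripper_width: 0.164
```

carry_out:
  moves: [0,0,0,0,0,0,2.6,0,0,0,0,0,0,2.6,0,0,0,0,0,2,2.6,0,0,0,0,0,4,2.6,0,0,0,0,0,5,2.6,0,0,0,0,0,5,2.6,0,0,0,-0.5,-5,0,2.6,0,0,0,-0.5,-5,0,2.6,0,0,0,-0.5,-5,0,2.6,0,0,0,-0.5,-5,0,2.6,0,0,0,-0.5,-5,0,2.6,0,0,0,-0.5,-5,0,2.6,0,0,0,0,0,0,2.6]

```text
time: 12.88
tool_pos: [0.4571, -0.3241, 0.3686]
tool_rot: [-0.63, 0.63, 0.321, -0.321]
contact_force: [0.5, -0.3, -0.1]
gripper_width: 0.303
```

```bash
python3 m2.py; python3 s.py; python3 - <<'E'
from h import *
f=grab("top"); save("crop4.png",cv2.resize(f["img"][130:205,195:270],(560,560),interpolation=cv2.INTER_CUBIC))
E
```

```text
notch (np.float64(99.0), np.float64(107.5), np.float64(103.25))
yellow (np.float64(99.5), np.float64(107.5), np.float64(103.5))
12.925 [ 0.4574 -0.3225  0.3684] x ang 54.1 y [-0.     0.001 -1.   ] [ 0.3 -0.   0.1] 0.3026342209898851 [-0.75 -0.08  1.8   0.    1.42 -1.69]
```

View pics/crop4.png

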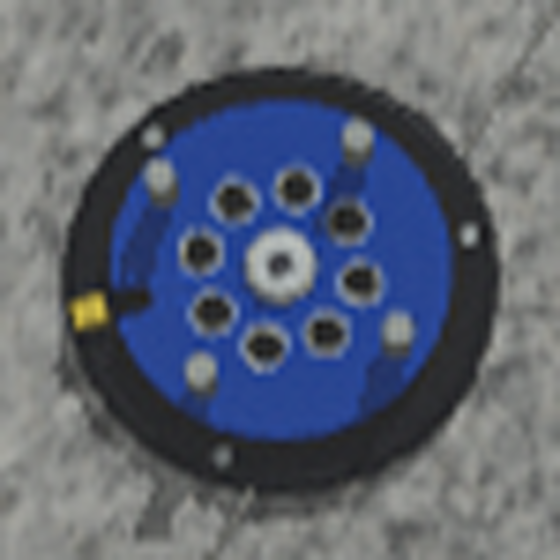

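The notch, now at crop (133,300), lines up with the block at (88,311), and the arm is clear of everything. Handing in.

```bash
python3 -c "
from plant import manip
print(manip.job_done())"
```

```text
the job is handed in; nothing more can be done
None
```

The blue carousel's notch now faces its yellow block, and the job is handed in. I turned the plate about 50° clockwise by one of its pegs, held loosely between the fingers. The first turn stopped about 4° short, so I made a second small one, then let go and moved the arm clear.

- **Alignment:** the last top picture puts the notch at 103.25° and the block at 103.5°, a difference of 0.25°, or about 0.3 mm at the rim.
- **Disagreement:** after the first turn, one rough colour-weighted measure gave the notch as only 0.8° off. The peg positions and an edge profile both gave 4°. I trusted those two, and the final picture bears them out.
- **Force and time:** the force readings after each move stayed below about 2 N. The clock stood at about 13 s of the 45 s allowed.
- **White and orange carousels:** the gripper touched neither. It passed over the white one with the fingertips about 0.2 m up, and I didn't re-measure that carousel's angle afterwards.

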